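# Spanners back in the rack by size

## Task

Put the three spanners lying loose on the desk back in the spanner rack in order of size, one in each slot, each lying flat in both of its saddles and centred across the two rails: the smallest in the slot next to the small, low wooden end block, the largest in the slot next to the big, tall wooden end block. Which way round the open jaws point does not matter; leave the reel of solder and the tape measure where they are.

Things in the scene. Friction and masses are not known exactly. Their poses are not given: they have to be found in the camera images.
- spanner_10: the smallest of three bare steel combination spanners: 154 mm long, 27 mm over the open jaw, 7 mm thick, lying flat. Origin at mid-length on the underside; x along the shank from open jaw (-x) to ring (+x), z up. Shank 8 mm wide from x = -50 to 56 mm, 1 to 6 mm above the underside: grip it across y near the origin
- spanner_13: the middle one of three bare steel combination spanners: 181 mm long, 32 mm over the open jaw, 8 mm thick, lying flat. Origin at mid-length on the underside; x along the shank from open jaw (-x) to ring (+x), z up. Shank 10 mm wide from x = -59 to 66 mm, 1 to 7 mm above the underside: grip it across y near the origin
- spanner_17: the largest of three bare steel combination spanners: 226 mm long, 40 mm over the open jaw, 10 mm thick, lying flat. Origin at mid-length on the underside; x along the shank from open jaw (-x) to ring (+x), z up. Shank 14 mm wide from x = -73 to 83 mm, 2 to 8 mm above the underside: grip it across y near the origin
- slot_a: left-hand (robot's left) slot of the fixed rack (two steel rails): a black saddle on each rail at x = -40 and +40 mm (14 mm long), nothing between. Origin midway, on the resting surface, 18 mm above the desk; x: along a spanner in the slot, y: along the rack, z up. Each saddle has two lugs, 36 mm clear between them, 19 mm wide, 12 mm above the resting surface. slot_b is at y = -75 mm
- slot_b: middle slot of the fixed rack (two steel rails): a black saddle on each rail at x = -40 and +40 mm (14 mm long), nothing between. Origin midway, on the resting surface, 18 mm above the desk; x: along a spanner in the slot, y: along the rack, z up. Each saddle has two lugs, 36 mm clear between them, 19 mm wide, 12 mm above the resting surface. slot_a is at y = +75 mm and slot_c at y = -75 mm
- slot_c: right-hand (robot's right) slot of the fixed rack (two steel rails): a black saddle on each rail at x = -40 and +40 mm (14 mm long), nothing between. Origin midway, on the resting surface, 18 mm above the desk; x: along a spanner in the slot, y: along the rack, z up. Each saddle has two lugs, 36 mm clear between them, 19 mm wide, 12 mm above the resting surface. slot_b is at y = +75 mm
- cheek_low: low, short wooden end block of the rack, 44 mm long, 18 mm thick and 22 mm high, fixed on the rack's 4 mm end plate; it stands 49 mm beyond the end slot at one end of the row, sometimes the left and sometimes the right. The smallest spanner belongs in the slot next to it. Origin at the middle of its underside
- cheek_tall: tall, long wooden end block of the rack, 100 mm long, 18 mm thick and 58 mm high, fixed on the other end plate, at the other end of the row; the largest spanner belongs in the slot next to it. Origin at the middle of its underside
- solder_reel: bystander: a reel of solder with blue flanges, 54 mm across and 38 mm high, standing on the desk between spanners and rack; leave it. Origin at the middle of its underside
- tape_measure: bystander: a yellow tape measure, 66 x 89 x 35 mm, lying left of the spanners; leave it. Origin at the middle of its underside

How it is judged:
By the outcome, as a careful person would: the job done as asked, in the order asked, and still so for the second after the job is handed in, with the robot touching nothing.
It also fails if it takes over 83 s, if anything falls off the work surface, if the arm or the gripper's body presses on something with over 40 N, if the wrist force passes 120 N, or if a joint passes its speed limit or range.

## Robot

A 7-joint arm with a two-finger parallel gripper is mounted at the origin on a cart in front of the work surface, level with it; the furniture and walls round the work are solid. World frame = base frame: x ahead of the robot, y to its left, z up, the work surface at z = 0. Lengths are in m, angles in rad, forces in N, time in s.
With the tool pointing down it reaches from about 0.425 to 0.8 m from the base axis. Payload 8.3 kg.
Tool frame: the origin (TCP) lies midway between the tips of the shut fingers; the grasp point (between the pads) lies 19 mm behind it; z points along the fingers, y is the line along which they close (so a half turn about z gives the same grasp; the last joint's range is limited). The gripper opens to 85 mm and grips with 20 to 120 N. Pads are 22 mm wide; open, the fingers measure 114 mm over their backs; the gripper's body (76 mm by 85 mm) begins 54 mm behind the grasp point. The pads swing forward as they close: fully open they stand 13 mm farther back than shut.
Start: joints at [-1.22, 0.383, 0.016, 1.37, -0.006, 1.388, -0.046], TCP at [0.251, 0.572, 0.231] pointing down, gripper open.
Joint ranges: [-2.95, 2.95], [-0.25, 2.06], [-1.52, 1.56], [0.18, 2.33], [-1.44, 4.58], [0.02, 2.06], [-3.01, 3.01]. Speed limits (rad/s): [2.39, 2.39, 3.01, 3.01, 3.14, 3.14, 3.14].

## Interface

Orientations are given as a 3x3 rotation matrix whose columns are the frame's x, y, z axes.
In Python, from cell import manip, eyes, ticket gives the robot as it stands.
- The arm moves only by the tool send_rows, never from a script. Its arguments are lists of equal length, an entry for each row: "linear": the shift along the tool's x, y, z normalised to -1 to 1, where 1 is 100 cm, a list of three; "roll": the turn about the tool's z normalised to -1 to 1, where 1 is 120 degrees; "claw": the closure, from 0 (fully open) to 1 (shut). In form: {"linear": [[dx, dy, dz], ...], "roll": [roll, ...], "claw": [claw, ...]}. A call has 1 to 12 rows; each row is the pose to reach, as a shift and turn from the pose commanded when the call began, along the tool's axes at that moment; what a row does not reach only later rows make up. A row lasts 1/8 s, in which the tool goes at most 62.5 mm and 10.7 degrees, less where a joint would pass 70% of its speed; a pose out of reach is approached as far as the arm can. A call with a number of a shift or a turn outside -1 to 1 is refused whole. A call with a gripper value outside its range is refused whole. The fingers move at their own pace and stop on an object; the grip force is fixed at half the most. Time passes only in rows, so rows that repeat a pose let the fingers close. It gives the time, the measured TCP pose, the force, the opening and the grip force at its end, in the units of the state.
- manip.get_state(): the state, without advancing time (a new reading comes with each control period).
- eyes.camera(name): name is "scene" or "top" or "wrist"; returns the picture (420x560x3 uint8, red, green, blue); there is no depth.
- eyes.get_calibration(name): a dict with "fx", "fy", "cx", "cy" (pixels), "T" (4x4, takes a point from camera to world coordinates). Camera axes: x right, y up, looking along -z (the intrinsics and any distortion apply to the point x, -y, -z); pixel columns grow to the right and rows downward; lengths in m; the calibration is good to about 2 mm. The wrist camera is an equidistant fisheye: a pixel r from the principal point sees the ray r / f radians off the axis. A picture is of the moment at which its call begins: read the wrist's pose just before it. get_calibration takes no time and is no camera call; for the wrist camera it gives the pose at the moment of the call.
- ticket.finish_job(): hands the job in; it is judged then, once.
The state is a dict: "clock": time; "q": joint angles; "joint_vel": joint speeds; "joint_efforts": joint torques, N m; "eef_pos": TCP position; "tcp_rot": TCP orientation; "ft_force": force on the tool from outside, world axes, zero at the start; "torque": the same for the moment, N m; "grip_width": finger opening in m; "grip_force": force on a finger pad.
Only numpy, scipy, OpenCV 4.12 (cv2) and the standard library are available. Lean on these libraries where they do the work, as an engineer would, in place of code of your own. Each camera call takes 0.05 s, during which the arm holds its last target. There are 200 camera calls.

## Working session

There is one attempt and no reset: what is moved stays moved. The work goes in short steps, Python scripts to look and compute and a tool call to move; the robot and the scene stay as the last step left them, time stands still between calls to the robot, and variables do not carry over. Pictures are saved under pics/ and viewed, at most 15 in all, crops included, and the job is handed in when it is done.

Besides the shell and the picture viewer there is one more tool, called after ">>>" as name([rows], argument=value, ...), one row to a line, values as JSON. send_rows: Moves the arm, as the interface text tells. Its arguments: {"type":"object","properties":{"linear":{"type":"array"},"roll":{"type":"array"},"claw":{"type":"array"}},"required":["linear","roll","claw"]}

```bash
mkdir -p pics; python3 - <<'E'
from cell import manip, eyes
import cv2
for n in ["top","scene"]:
    cv2.imwrite(f"pics/{n}0.png",cv2.resize(eyes.camera(n)[:,:,::-1],(800,600),interpolation=cv2.INTER_CUBIC))
    c=eyes.get_calibration(n);print(n,c)
s=manip.get_state();print(s['clock'],s['eef_pos'],s['tcp_rot'],s['grip_width'])
E
```

```text
top {'fx': 385.71136363666085, 'fy': 385.71136363666085, 'cx': 275.0875250429697, 'cy': 219.49358353172758, 'T': array([[ 0.0057036 ,  0.99286236, -0.11912938,  0.38967409],
       [-0.99996925,  0.00630411,  0.00466462,  0.19934532],
       [ 0.00538233,  0.11909911,  0.99286778,  0.94587685],
       [ 0.        ,  0.        ,  0.        ,  1.        ]])}
scene {'fx': 504.4695287315624, 'fy': 504.4695287315624, 'cx': 275.9318106581607, 'cy': 209.58444816747883, 'T': array([[-0.71004306,  0.33778032, -0.61785379, -0.35373755],
       [-0.70403292, -0.32398832,  0.63195665,  1.06296187],
       [ 0.01328511,  0.88370585,  0.46785412,  0.70517254],
       [ 0.        ,  0.        ,  0.        ,  1.        ]])}
0.1 [0.25108666 0.57184674 0.23035779] [[-9.15646707e-01  4.01983415e-01 -6.65236232e-04]
 [ 4.01983961e-01  9.15645195e-01 -1.66502679e-03]
 [-6.01927963e-05 -1.79199059e-03 -9.99998393e-01]] 0.08517104428733907
```

View pics/top0.png

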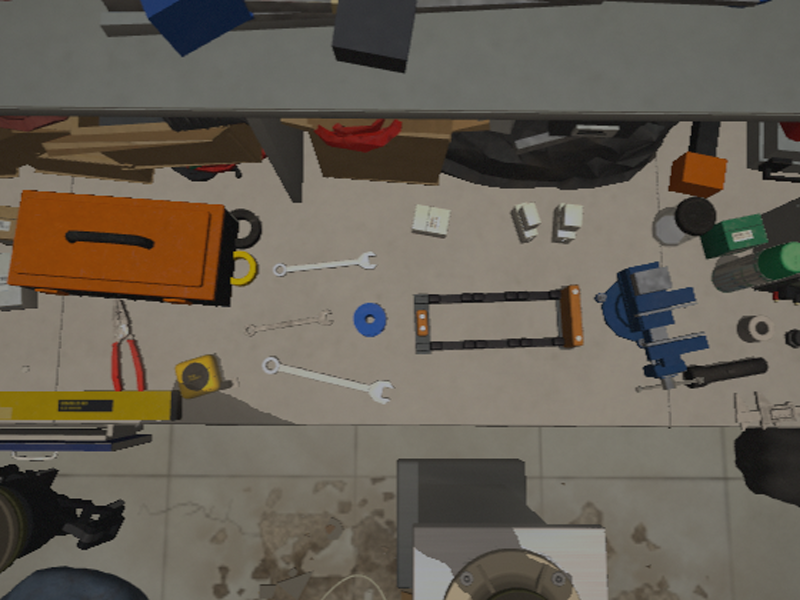

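View pics/scene0.png

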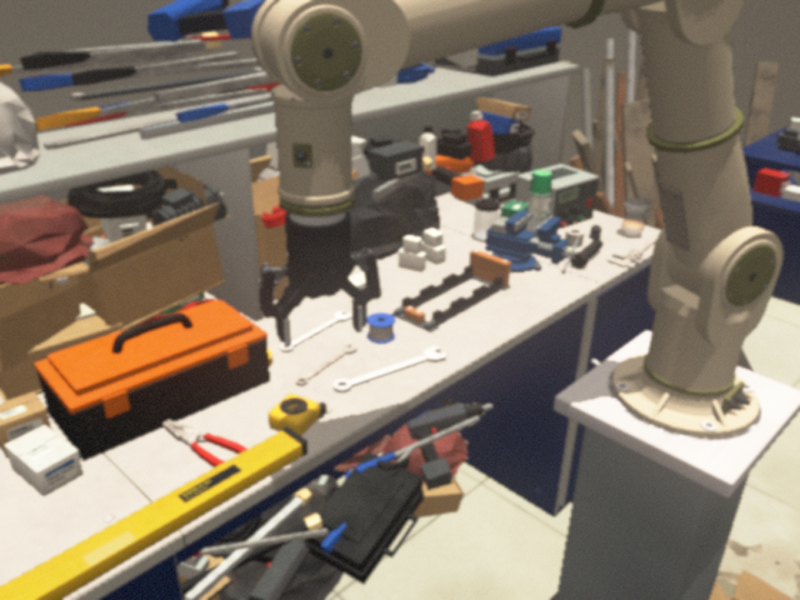

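The top view shows the spanners at the left: 13 around (325,264), 10 around (290,322) and 17 around (330,380). The rack spans (415–580, 285–352), with the low block at the left (robot's left) and the tall block at the right. The reel is at (370,319). The scene view agrees.

```bash
cat > h.py <<'E'
import numpy as np, cv2
from cell import manip, eyes
def proj(n,p,c=None):
    c=c or eyes.get_calibration(n);T=c['T'];q=T[:3,:3].T@(np.array(p)-T[:3,3]);q=q*[1,-1,-1]
    return c['fx']*q[0]/q[2]+c['cx'],c['fy']*q[1]/q[2]+c['cy']
def ray(n,u,v,z,c=None):
    c=c or eyes.get_calibration(n);T=c['T'];a=np.array([(u-c['cx'])/c['fx'],(v-c['cy'])/c['fy']])
    if n=='wrist':
        r=np.hypot(*a);d=np.array([*(a/r*np.sin(r)),np.cos(r)]) if r>1e-9 else np.array([0,0,1.])
    else: d=np.array([*a,1.])
    d=T[:3,:3]@(d*[1,-1,-1]);o=T[:3,3];return o+d*(z-o[2])/d[2]
E
python3 - <<'E'
from h import *
im=eyes.camera("top")
cv2.imwrite("pics/a.png",cv2.resize(im[160:290,160:420,::-1],None,fx=3,fy=3,interpolation=cv2.INTER_CUBIC))
for n in("top","scene"):print(n,np.array(proj(n,[.251,.572,.231]))/.7,np.array(proj(n,[0,0,0]))/.7)
cv2.imwrite("pics/w0.png",cv2.resize(eyes.camera("wrist")[:,:,::-1],(800,600)))
print(eyes.get_calibration("wrist"))
E
```

```text
top [ 92.35672484 489.24196049] [511.3848528  622.35625716]
scene [322.55020395 343.72051711] [682.29964951 393.48539099]
{'fx': 325.19226210127806, 'fy': 325.19226210127806, 'cx': 283.18411025773827, 'cy': 203.77394028341314, 'T': array([[ 0.40263524, -0.88093932, -0.24865795,  0.18622375],
       [ 0.91535852,  0.38692737,  0.11138217,  0.60090581],
       [-0.00190837, -0.27245756,  0.96216591,  0.37280203],
       [ 0.        ,  0.        ,  0.        ,  1.        ]])}
```

View pics/a.png

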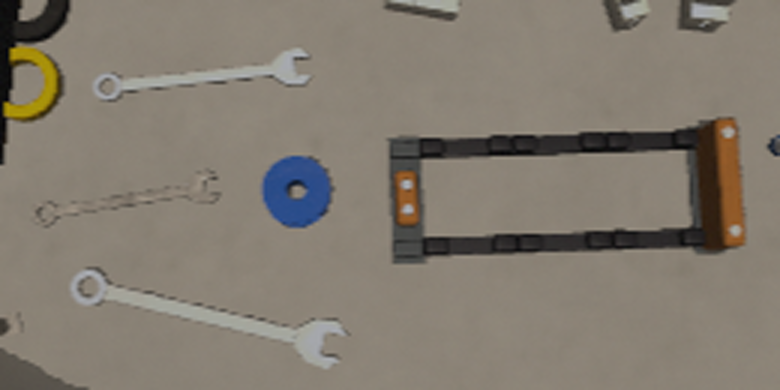

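View pics/w0.png

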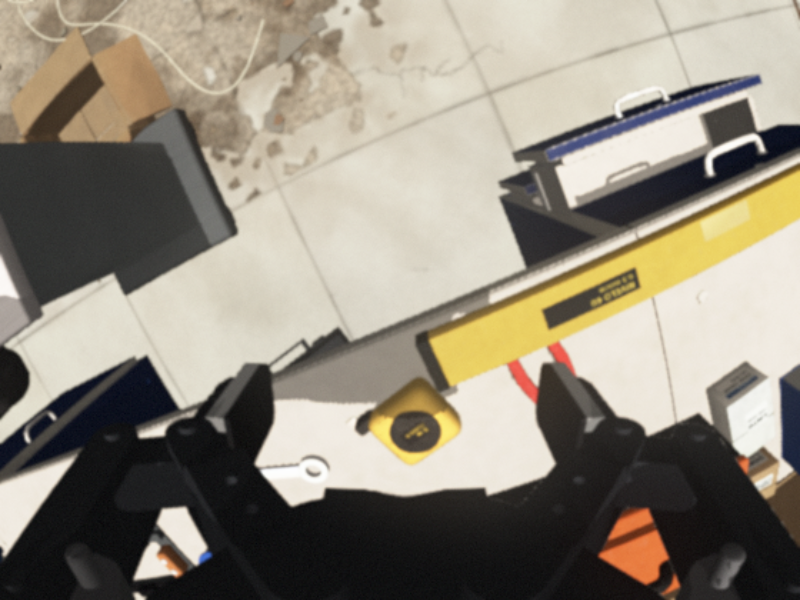

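Crop a.png gives the spanner ends and the saddle lug edges. The wrist view shows only the tape measure and one ring. Next I convert these pixels to world positions.

```bash
python3 - <<'E'
from h import *
def P(x,y,z): return ray("top",160+(x+.5)/3-.5,160+(y+.5)/3-.5,z)
S={'13':((93,87.5),(311,68),(125,85),(275,71),.007),'10':((35,214),(219,187),(60,211),(195,190),.006),'17':((69,284),(343,347),(106,292),(296,336),.008)}
for k,(r,j,s1,s2,z) in S.items():
    r,j,s1,s2=[P(*p,z)[:2] for p in(r,j,s1,s2)]
    d=(s2-s1)/np.linalg.norm(s2-s1); a=(r-s1)@d; b=(j-s1)@d
    o=s1+d*(a+b)/2
    print(k,'len',b-a,'shank',np.linalg.norm(s2-s1),'origin',o.round(4),'ang',np.degrees(np.arctan2(d[1],d[0])),'r',np.hypot(*o))
L=[[P(x,y,.03)[:2] for x,y in q] for q in([(443,147),(490,145),(537,143.5),(581,141.5),(626,140),(676,138.5)],[(448,246.5),(495,243.5),(541,241.5),(583,239.5),(629,238),(679,236)])]
for q in L:
    print(np.round(q,4).tolist()); 
for i in range(3):
    u=(L[0][2*i]+L[0][2*i+1])/2;l=(L[1][2*i]+L[1][2*i+1])/2
    print('slot',(u+l)/2,np.linalg.norm(u-l))
E
```

```text
13 len 0.18032769479128843 shank 0.12411021154943747 origin [0.5861 0.3143] ang -84.17076464355296 r 0.6650698107092967
10 len 0.1510318415605932 shank 0.11094275405061406 origin [0.484  0.3735] ang -80.71777081069077 r 0.6113540537807105
17 len 0.2266707522425559 shank 0.15727518009174887 origin [0.3916 0.3074] ang -102.5918834555054 r 0.4978299084619939
[[0.5262, 0.1178], [0.5281, 0.0801], [0.5296, 0.0424], [0.5314, 0.0071], [0.5329, -0.029], [0.5343, -0.0692]]
[[0.4466, 0.1142], [0.4492, 0.0769], [0.451, 0.0404], [0.4528, 0.007], [0.4542, -0.0296], [0.4561, -0.0693]]
slot [0.48754143 0.097235  ] 0.07932611212935416
slot [0.49120142 0.024241  ] 0.07857215861435558
slot [ 0.49437124 -0.04926012] 0.07845801444929965
```

```bash
cat >> h.py <<'E'
def go(x,y,z,yaw):
    s=manip.get_state();R=np.array(s['tcp_rot']);p=np.array(s['eef_pos'])
    l=R.T@(np.array([x,y,z])-p); cur=np.degrees(np.arctan2(R[1,1],R[0,1]))
    r=-((yaw-cur+180)%360-180)
    print('t',s['clock'],'pos',p.round(4),'yaw',round(cur,2),'tilt',R[:,2].round(4),'w',s['grip_width'],'lin',l.round(4),'roll',round(r/120,4))
E
python3 -c "
from h import *
go(.3916,.3074,.14,-12.6)"
```

```text
t 0.2 pos [0.2512 0.572  0.2307] yaw 66.29 tilt [-5.0e-04 -1.1e-03 -1.0e+00] w 0.08557838673229497 lin [-0.235  -0.1857  0.0909] roll 0.6574
```

>>> send_rows([
  [-0.235, -0.186, 0.09],
  [-0.235, -0.186, 0.09],
  [-0.235, -0.186, 0.09],
  [-0.235, -0.186, 0.09],
  [-0.235, -0.186, 0.09],
  [-0.235, -0.186, 0.09],
  [-0.235, -0.186, 0.09],
  [-0.235, -0.186, 0.09],
  [-0.235, -0.186, 0.09],
  [-0.235, -0.186, 0.09],
  [-0.235, -0.186, 0.09],
], roll=[0.657, 0.657, 0.657, 0.657, 0.657, 0.657, 0.657, 0.657, 0.657, 0.657, 0.657], claw=[0.5, 0.5, 0.5, 0.5, 0.5, 0.5, 0.5, 0.5, 0.5, 0.5, 0.5])

```text
clock: 1.58
eef_pos: [0.3916, 0.3075, 0.1413]
tcp_rot: [[0.216, 0.976, -0.0], [0.976, -0.216, -0.0], [-0.0, -0.0, -1.0]]
ft_force: [0.4, 0.1, 0.6]
grip_width: 0.0427
grip_force: 0.0
```

```bash
python3 -c "
from h import *
go(.3916,.3074,.002,-12.6)
c=eyes.get_calibration('wrist');print(c['T'].round(3).tolist())
cv2.imwrite('pics/w1.png',cv2.resize(eyes.camera('wrist')[:,:,::-1],(800,600),interpolation=cv2.INTER_CUBIC))
"
```

```text
t 1.575 pos [0.3916 0.3075 0.1413] yaw -12.49 tilt [-1.e-04 -1.e-04 -1.e+00] w 0.04273214137805985 lin [-1.000e-04  0.000e+00  1.393e-01] roll 0.0009
[[0.976, 0.209, 0.06, 0.405], [-0.217, 0.939, 0.267, 0.376], [-0.0, -0.273, 0.962, 0.283], [0.0, 0.0, 0.0, 1.0]]
```

View pics/w1.png

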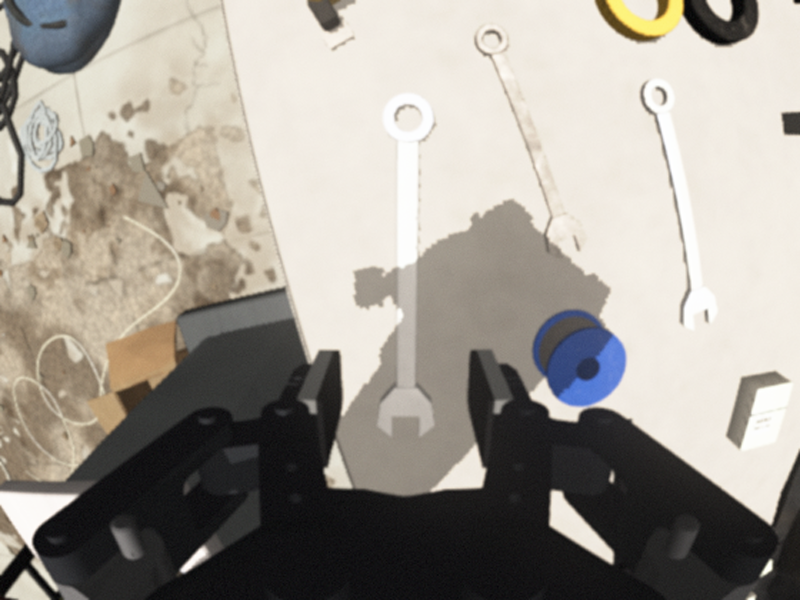

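The wrist view shows all three spanners: 17 from (408,94) to (407,435), 10 from (488,24) to (568,249), and 13 from (654,79) to (700,325). I'll check these against the top-camera result.

```bash
python3 - <<'E'
from h import *
c=eyes.get_calibration('wrist')
P=lambda p,z:ray('wrist',(p[0]+.5)*.7-.5,(p[1]+.5)*.7-.5,z,c)[:2]
S={'17':((408,94),(408,435),(407.5,145),(406,385),.009),'10':((488,24),(569,250),(499,58),(555,215),.0065),'13':((654,79),(702,325),(662,113),(697,285),.0075)}
for k,(r,j,s1,s2,z) in S.items():
    r,j,s1,s2=[P(p,z) for p in(r,j,s1,s2)]
    d=(s2-s1)/np.linalg.norm(s2-s1); a=(r-s1)@d; b=(j-s1)@d
    o=s1+d*(a+b)/2
    print(k,'len',b-a,'origin',o.round(4),'ang',np.degrees(np.arctan2(d[1],d[0])))
E
```

```text
17 len 0.2230698396854846 origin [0.3906 0.3067] ang -102.83222552004888
10 len 0.14873069632625402 origin [0.4815 0.3763] ang -81.34261602442739
13 len 0.17789058428512433 origin [0.5846 0.3149] ang -82.93135952379306
```

>>> send_rows([
  [0, 0, 0.06],
  [0, 0, 0.1],
  [0, 0, 0.125],
  [0, 0, 0.138],
  [0, 0, 0.138],
  [0, 0, 0.138],
  [0, 0, 0.138],
  [0, 0, 0.138],
  [0, 0, 0.138],
], roll=[0.001, 0.001, 0.001, 0.001, 0.001, 0.001, 0.001, 0.001, 0.001], claw=[0.5, 0.5, 0.5, 0.5, 0.5, 1, 1, 1, 1])

```text
clock: 2.75
eef_pos: [0.3924, 0.3082, 0.0047]
tcp_rot: [[0.219, 0.976, 0.001], [0.976, -0.219, 0.002], [0.002, 0.001, -1.0]]
ft_force: [-0.8, -1.1, 5.9]
grip_width: 0.0103
grip_force: 58.8
```

```bash
python3 -c "
from h import *
s=manip.get_state();print(s['grip_force'],s['ft_force'])
go(.3911,.3070,.13,-12.6)"
```

```text
58.75287115573883 [-0.81658149 -1.05871048  5.92119854]
t 2.75 pos [0.3924 0.3082 0.0047] yaw -12.67 tilt [ 0.0015  0.0018 -1.    ] w 0.010285597326281018 lin [-0.0012 -0.0009 -0.1253] roll -0.0006
```

>>> send_rows([
  [0, 0, -0.02],
  [0, 0, -0.05],
  [0, 0, -0.09],
  [0, 0, -0.09],
], roll=[0, 0, 0, 0], claw=[1, 1, 1, 1])

```text
clock: 3.25
eef_pos: [0.3936, 0.3091, 0.097]
tcp_rot: [[0.219, 0.976, 0.005], [0.976, -0.219, 0.005], [0.006, 0.003, -1.0]]
ft_force: [-0.7, -0.3, -2.0]
grip_width: 0.0103
grip_force: 58.8
```

```bash
python3 -c "
from h import *
s=manip.get_state();print(s['grip_force'],s['ft_force'])
go(.49437,-.04926,.15,-87.33)
cv2.imwrite('pics/w2.png',cv2.resize(eyes.camera('wrist')[:,:,::-1],(800,600),interpolation=cv2.INTER_CUBIC))
"
```

```text
58.81319046020508 [-0.65793858 -0.29175366 -2.03876274]
t 3.25 pos [0.3936 0.3091 0.097 ] yaw -12.67 tilt [ 0.0047  0.0053 -1.    ] w 0.010300284251205955 lin [-0.3272  0.1771 -0.0544] roll 0.6221
```

View pics/w2.png

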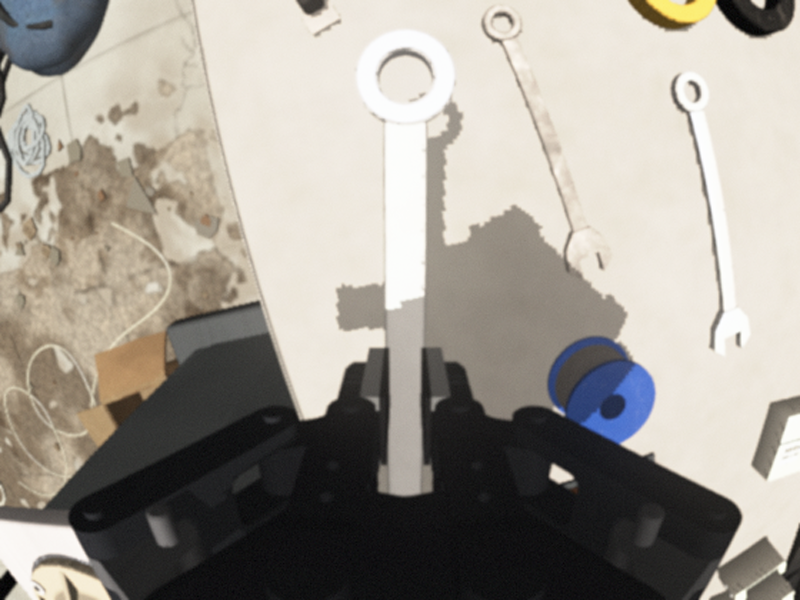

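The spanner is held level, with its ring at (405,78) and its shank straight between the pads. Next I move above slot_c, the slot next to the tall block.

>>> send_rows([
  [-0.327, 0.178, -0.055],
  [-0.327, 0.178, -0.055],
  [-0.327, 0.178, -0.055],
  [-0.327, 0.178, -0.055],
  [-0.327, 0.178, -0.055],
  [-0.327, 0.178, -0.055],
  [-0.327, 0.178, -0.055],
  [-0.327, 0.178, -0.055],
  [-0.327, 0.178, -0.055],
  [-0.327, 0.178, -0.055],
  [-0.327, 0.178, -0.055],
  [-0.327, 0.178, -0.055],
], roll=[0.622, 0.622, 0.622, 0.622, 0.622, 0.622, 0.622, 0.622, 0.622, 0.622, 0.622, 0.622], claw=[1, 1, 1, 1, 1, 1, 1, 1, 1, 1, 1, 1])

```text
clock: 4.8
eef_pos: [0.4936, -0.0503, 0.1483]
tcp_rot: [[0.999, 0.048, -0.0], [0.048, -0.999, 0.0], [-0.0, -0.0, -1.0]]
ft_force: [-0.0, 0.4, -0.5]
grip_width: 0.0103
grip_force: 58.9
```

```bash
python3 -c "
from h import *
go(.496,-.0493,.06,-87.33)
c=eyes.get_calibration('wrist');print(c['T'].round(4).tolist())
cv2.imwrite('pics/w3.png',cv2.resize(eyes.camera('wrist')[:,:,::-1],(800,600),interpolation=cv2.INTER_CUBIC))
"
```

```text
t 4.8 pos [ 0.4936 -0.0503  0.1483] yaw -87.24 tilt [-0.e+00  1.e-04 -1.e+00] w 0.010301852720013445 lin [ 0.0024 -0.0009  0.0883] roll 0.0008
[[0.0475, 0.9609, 0.2726, 0.5609], [-0.9989, 0.0455, 0.0134, -0.046], [0.0005, -0.273, 0.962, 0.2904], [0.0, 0.0, 0.0, 1.0]]
```

View pics/w3.png

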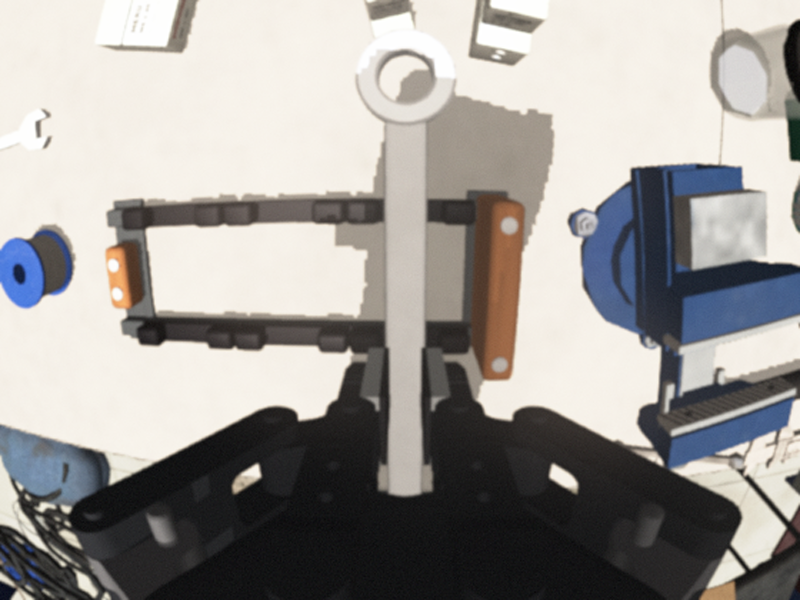

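The wrist view shows the held spanner over slot_c. The lug edges on the upper rail are at about 383 and 442 (row 211), and on the lower rail at about 385 and 441 (row 338).

```bash
python3 - <<'E'
from h import *
c=eyes.get_calibration('wrist')
P=lambda x,y,z:ray('wrist',(x+.5)*.7-.5,(y+.5)*.7-.5,z,c)[:2].round(4)
for z in(.018,.03):
  print(z,[P(x,y,z).tolist() for x,y in((383,211),(442,211),(385,338),(441,338))])
print('a/b pair',P(209,335,.03),P(264,335,.03),P(196,213,.03),P(257,211,.03),'bc left',P(313,211,.03),P(318,338,.03))
print('cheek top corners',P(480,200,.062),P(523,203,.062),P(485,378,.062),P(512,378,.062))
print('ring/shank', P(405,78,.148+.005),P(405,130,.153),P(406,340,.153))
E
```

```text
0.018 [[0.5321, -0.0348], [0.5338, -0.0695], [0.4526, -0.0389], [0.4542, -0.0742]]
0.03 [[0.5333, -0.0353], [0.5349, -0.0684], [0.4573, -0.0392], [0.4589, -0.073]]
a/b pair [0.4522 0.074 ] [0.4549 0.0361] [0.53   0.0778] [0.5314 0.0381] bc left [0.532  0.0045] [0.4551 0.0017]
cheek top corners [ 0.5448 -0.0842] [ 0.5449 -0.1063] [ 0.4485 -0.0959] [ 0.4488 -0.1114]
ring/shank [ 0.5863 -0.0451] [ 0.5706 -0.0458] [ 0.5059 -0.0492]
```

>>> send_rows([
  [0.002, 0.002, 0.04],
  [0.002, 0.002, 0.08],
  [0.002, 0.002, 0.1],
  [0.002, 0.002, 0.11],
  [0.002, 0.002, 0.118],
  [0.002, 0.002, 0.124],
  [0.002, 0.002, 0.126],
  [0.002, 0.002, 0.126],
], roll=[0, 0, 0, 0, 0, 0, 0, 0], claw=[1, 1, 1, 1, 1, 1, 1, 1])

```text
clock: 5.85
eef_pos: [0.4959, -0.0525, 0.0225]
tcp_rot: [[0.999, 0.047, 0.0], [0.047, -0.999, 0.0], [0.0, -0.0, -1.0]]
ft_force: [-0.4, -0.3, -1.1]
grip_width: 0.01
grip_force: 58.9
```

```bash
python3 -c "
from h import *
go(.496,-.052,.02,-87.33);print(manip.get_state()['ft_force'])
"
```

```text
t 5.85 pos [ 0.4959 -0.0525  0.0225] yaw -87.31 tilt [ 4.e-04  1.e-04 -1.e+00] w 0.01003075553800723 lin [ 0.0001 -0.0005  0.0025] roll 0.0002
[-0.44227336 -0.32007954 -1.09397253]
```

>>> send_rows([
  [0, 0, 0.001],
  [0, 0, 0.002],
  [0, 0, 0.002],
  [0, 0, 0.002],
  [0, 0, 0.002],
  [0, 0, -0.03],
  [0, 0, -0.08],
  [0, 0, -0.13],
  [0, 0, -0.13],
  [0, 0, -0.13],
], roll=[0, 0, 0, 0, 0, 0, 0, 0, 0, 0], claw=[1, 1, 0.65, 0.65, 0.65, 0.65, 0.65, 0.65, 0.5, 0.5])

```text
clock: 7.1
eef_pos: [0.4954, -0.0523, 0.1518]
tcp_rot: [[0.999, 0.047, -0.0], [0.047, -0.999, 0.0], [-0.0, -0.0, -1.0]]
ft_force: [1.1, 0.4, -1.2]
grip_width: 0.0424
grip_force: 0.0
```

```bash
python3 -c "
from h import *
go(.5855,.3146,.14,6.2)
cv2.imwrite('pics/w4.png',cv2.resize(eyes.camera('wrist')[:,:,::-1],(800,600),interpolation=cv2.INTER_CUBIC))
"
```

```text
t 7.1 pos [ 0.4954 -0.0523  0.1518] yaw -87.29 tilt [-3.e-04  4.e-04 -1.e+00] w 0.04235016578027019 lin [ 0.1073 -0.3622  0.0119] roll -0.7791
```

View pics/w4.png

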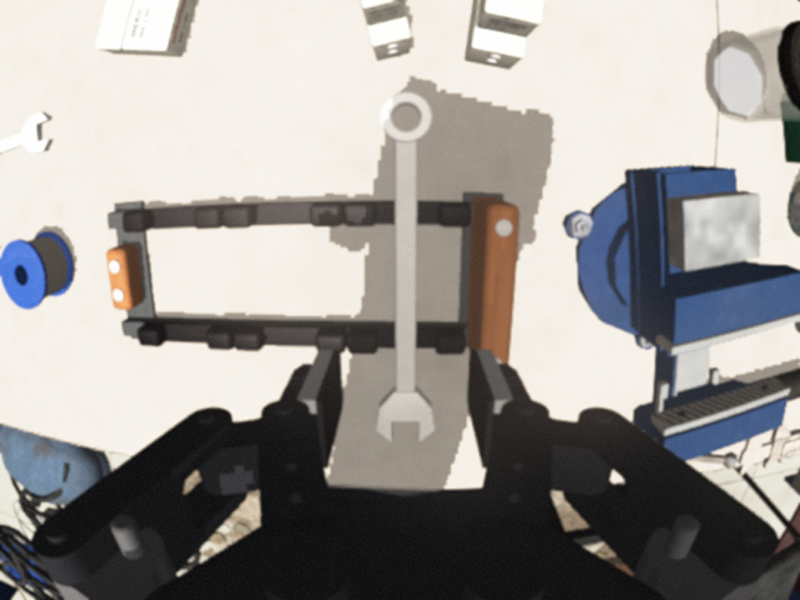

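Spanner 17 lies in slot_c with its shank at column 406, midway between the lugs (374–440). It runs from row 93 to row 440, and the rails are at rows 212 and 334. I'll check its x-centring numerically.

```bash
python3 - <<'E'
from h import *
c=eyes.get_calibration('wrist')
P=lambda x,y,z:ray('wrist',(x+.5)*.7-.5,(y+.5)*.7-.5,z,c)[:2].round(4)
a,b=P(407,93,.026),P(407,440,.026);print('span',a,b,(a+b)/2,np.hypot(*(a-b)))
# lug top faces rows on both rails near slot c: edges
for nm,r in(('up',(202,223)),('lo',(326,352))): print(nm,[P(450,y,z) for y,z in((r[0],.03),(r[1],.03),(r[1],.018))])
print('low cheek',P(118,248,.026),P(120,308,.026))
E
python3 - <<'E'
from h import *
im=eyes.camera('wrist')
cv2.imwrite('pics/w4c.png',cv2.resize(im[125:255,60:340,::-1],(800,371),interpolation=cv2.INTER_CUBIC))
E
```

```text
span [ 0.6026 -0.0475] [ 0.3806 -0.0582] [ 0.4916  -0.05285] 0.22225771077737666
up [array([ 0.5412, -0.0748]), array([ 0.5292, -0.0756]), array([ 0.5276, -0.0768])]
lo [array([ 0.4669, -0.08  ]), array([ 0.4498, -0.0814]), array([ 0.4446, -0.0829])]
low cheek [0.5075 0.1415] [0.465  0.1454]
```

View pics/w4c.png

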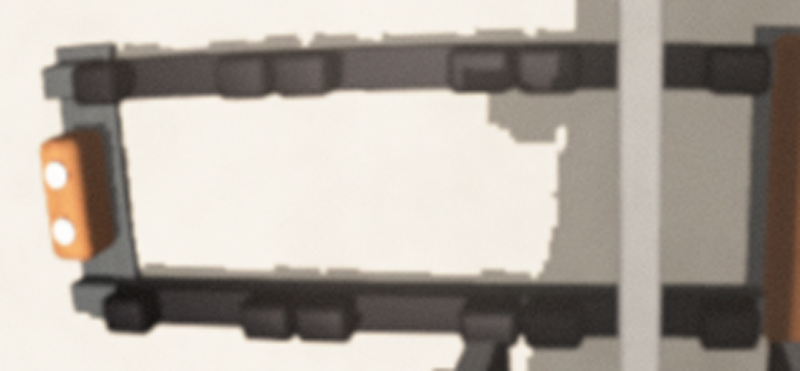

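>>> send_rows([
  [0.107, -0.362, 0.012],
  [0.107, -0.362, 0.012],
  [0.107, -0.362, 0.012],
  [0.107, -0.362, 0.012],
  [0.107, -0.362, 0.012],
  [0.107, -0.362, 0.012],
  [0.107, -0.362, 0.012],
  [0.107, -0.362, 0.012],
  [0.107, -0.362, 0.012],
  [0.107, -0.362, 0.012],
  [0.107, -0.362, 0.012],
  [0.107, -0.362, 0.012],
], roll=[-0.781, -0.781, -0.781, -0.781, -0.781, -0.781, -0.781, -0.781, -0.781, -0.781, -0.781, -0.781], claw=[0.5, 0.5, 0.5, 0.5, 0.5, 0.5, 0.5, 0.5, 0.5, 0.5, 0.5, 0.5])

```text
clock: 8.7
eef_pos: [0.5854, 0.314, 0.1399]
tcp_rot: [[-0.11, 0.994, -0.001], [0.994, 0.11, -0.0], [-0.0, -0.001, -1.0]]
ft_force: [0.3, -0.2, 0.1]
grip_width: 0.0427
grip_force: 0.0
```

```bash
python3 -c "
from h import *
go(.5855,.3146,.004,6.4)
w=eyes.camera('wrist')[:,:,::-1];t=eyes.camera('top')[:,:,::-1]
a=cv2.resize(w[30:330,150:450],(400,400),interpolation=cv2.INTER_CUBIC)
b=cv2.resize(t[180:280,285:385],(400,400),interpolation=cv2.INTER_CUBIC)
cv2.imwrite('pics/m5.png',np.hstack([a,b]))
"
```

```text
t 8.7 pos [0.5854 0.314  0.1399] yaw 6.31 tilt [-6.e-04 -4.e-04 -1.e+00] w 0.04269572759589654 lin [0.0006 0.0002 0.1359] roll -0.0007
```

View pics/m5.png

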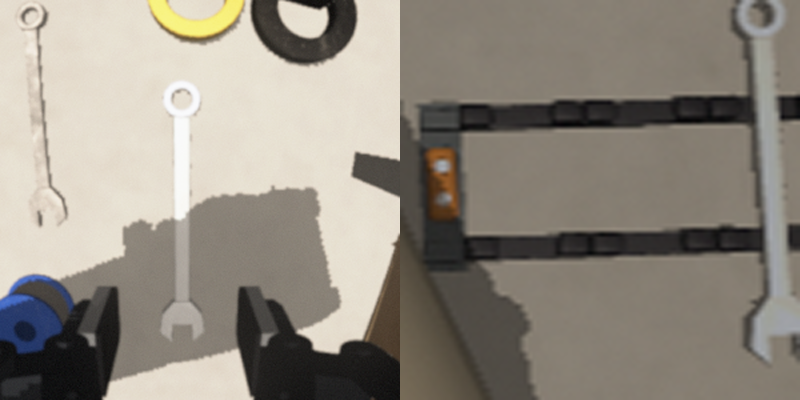

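Spanner 13 is aligned at column 181 of the left half, between the pads. In the right half, spanner 17's mid row (~176) matches the rail mid row (~173), so it is centred to about 2 mm.

```bash
python3 - <<'E'
from h import *
c=eyes.get_calibration('wrist')
P=lambda x,y,z:ray('wrist',150+(x+.5)*.75-.5,30+(y+.5)*.75-.5,z,c)[:2]
def f(r,j,s1,s2,z):
    r,j,s1,s2=[P(*p,z) for p in(r,j,s1,s2)];d=(s2-s1)/np.linalg.norm(s2-s1);a=(r-s1)@d;b=(j-s1)@d
    print(b-a,s1+d*(a+b)/2,np.degrees(np.arctan2(d[1],d[0])))
f((181,80),(182,341),(181.5,118),(182,300),.007)
f((31,2),(50,225),(33,35),(45,190),.006)
T=lambda x,y,z:ray('top',285+(x+.5)/4-.5,180+(y+.5)/4-.5,z)[:2]
a,b=T(760-400,-7,.026),T(770-400,360,.026);print('17',np.hypot(*(a-b)),(a+b)/2)
for x,y in((358,107),(372,240)):print(T(x,y,.03))
E
```

```text
0.18099626445066067 [0.58635956 0.31431228] -83.3955485857796
0.15138240310705947 [0.48506233 0.37567234] -80.71806135894636
17 0.22173934734489875 [ 0.49286484 -0.04714672]
[ 0.53285014 -0.04293333]
[ 0.45285779 -0.04928089]
```

>>> send_rows([
  [0, 0, 0.06],
  [0, 0, 0.1],
  [0, 0, 0.125],
  [0, 0, 0.136],
  [0, 0, 0.136],
  [0, 0, 0.136],
  [0, 0, 0.136],
  [0, 0, 0.136],
  [0, 0, 0.136],
], roll=[0, 0, 0, 0, 0, 0, 0, 0, 0], claw=[0.5, 0.5, 0.5, 0.5, 0.5, 1, 1, 1, 1])

```text
clock: 9.93
eef_pos: [0.5865, 0.3146, 0.0059]
tcp_rot: [[-0.112, 0.994, 0.002], [0.994, 0.112, 0.001], [0.001, 0.002, -1.0]]
ft_force: [-1.4, 0.3, 6.1]
grip_width: 0.0059
grip_force: 59.0
```

```bash
python3 -c "
from h import *
go(.4927,.0225,.15,-87.33)"
```

```text
t 9.925 pos [0.5865 0.3146 0.0059] yaw 6.41 tilt [ 0.0021  0.0014 -1.    ] w 0.005928034348825093 lin [-0.2796 -0.1255 -0.1447] roll 0.7812
```

>>> send_rows([
  [0, 0, -0.05],
  [0, 0, -0.1],
  [-0.28, -0.127, -0.145],
  [-0.28, -0.127, -0.145],
  [-0.28, -0.127, -0.145],
  [-0.28, -0.127, -0.145],
  [-0.28, -0.127, -0.145],
  [-0.28, -0.127, -0.145],
  [-0.28, -0.127, -0.145],
  [-0.28, -0.127, -0.145],
  [-0.28, -0.127, -0.145],
  [-0.28, -0.127, -0.145],
], roll=[0, 0, 0.781, 0.781, 0.781, 0.781, 0.781, 0.781, 0.781, 0.781, 0.781, 0.781], claw=[1, 1, 1, 1, 1, 1, 1, 1, 1, 1, 1, 1])

```text
clock: 11.42
eef_pos: [0.4906, 0.0217, 0.1495]
tcp_rot: [[0.999, 0.048, 0.0], [0.048, -0.999, 0.0], [0.0, -0.0, -1.0]]
ft_force: [1.3, -0.1, -1.2]
grip_width: 0.0056
grip_force: 58.8
```

>>> send_rows([
  [0, 0, 0],
  [0, 0, 0],
], roll=[0, 0], claw=[1, 1])

```text
clock: 11.68
eef_pos: [0.4906, 0.0217, 0.1493]
tcp_rot: [[0.999, 0.049, 0.0], [0.049, -0.999, 0.0], [0.0, -0.0, -1.0]]
ft_force: [0.0, -0.1, -0.9]
grip_width: 0.0059
grip_force: 58.8
```

```bash
python3 -c "
from h import *
go(.4909,.0224,.022,-87.33)
cv2.imwrite('pics/w6.png',cv2.resize(eyes.camera('wrist')[:,:,::-1],(800,600),interpolation=cv2.INTER_CUBIC))
"
```

```text
t 11.675 pos [0.4906 0.0217 0.1493] yaw -87.21 tilt [ 0.e+00  1.e-04 -1.e+00] w 0.005892958680025863 lin [ 0.0003 -0.0007  0.1273] roll 0.001
```

View pics/w6.png

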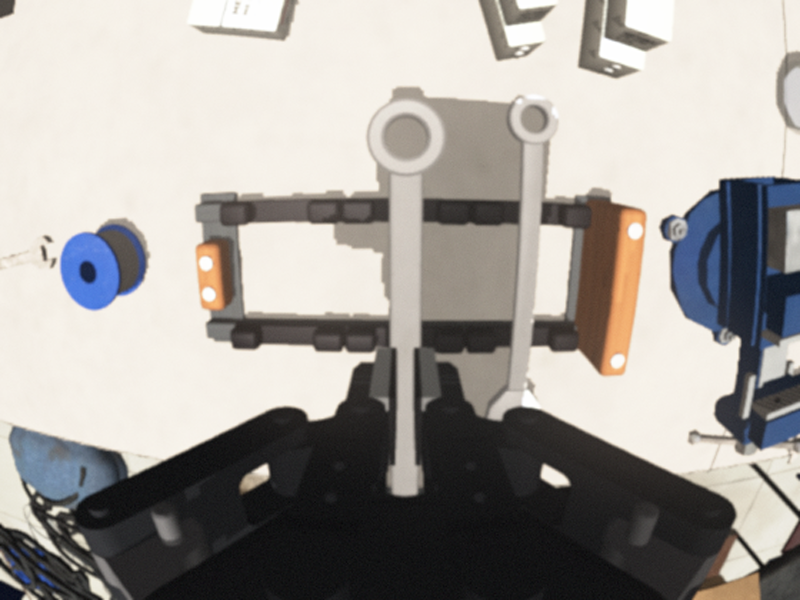

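Spanner 13 is held over slot_b, between the lugs at 371/387 and 424. Next I lower and release it.

>>> send_rows([
  [0, -0.001, 0.04],
  [0, -0.001, 0.08],
  [0, -0.001, 0.1],
  [0, -0.001, 0.11],
  [0, -0.001, 0.118],
  [0, -0.001, 0.124],
  [0, -0.001, 0.125],
  [0, -0.001, 0.125],
], roll=[0.001, 0.001, 0.001, 0.001, 0.001, 0.001, 0.001, 0.001], claw=[1, 1, 1, 1, 1, 1, 1, 1])

```text
clock: 12.72
eef_pos: [0.4909, 0.0227, 0.0246]
tcp_rot: [[0.999, 0.045, 0.001], [0.045, -0.999, 0.0], [0.001, -0.0, -1.0]]
ft_force: [-0.0, 0.3, -0.8]
grip_width: 0.0059
grip_force: 58.8
```

>>> send_rows([
  [0, 0, 0.001],
  [0, 0, 0.001],
  [0, 0, 0.001],
  [0, 0, 0.001],
  [0, 0, 0.001],
  [0, 0, -0.03],
  [0, 0, -0.08],
  [0, 0, -0.13],
  [0, 0, -0.13],
  [0, 0, -0.13],
], roll=[0, 0, 0, 0, 0, 0, 0, 0, 0, 0], claw=[1, 1, 0.65, 0.65, 0.65, 0.65, 0.65, 0.65, 0.5, 0.5])

```text
clock: 13.98
eef_pos: [0.4903, 0.0228, 0.1539]
tcp_rot: [[0.999, 0.045, -0.0], [0.045, -0.999, 0.0], [-0.0, -0.0, -1.0]]
ft_force: [-0.3, 0.5, -0.6]
grip_width: 0.0425
grip_force: 0.0
```

```bash
python3 -c "
from h import *
go(.4845,.3748,.14,9.2)"
```

```text
t 13.975 pos [0.4903 0.0228 0.1539] yaw -87.41 tilt [-3.e-04  4.e-04 -1.e+00] w 0.042476409527554854 lin [ 0.0101 -0.3519  0.014 ] roll -0.8051
```

>>> send_rows([
  [0.01, -0.352, 0.014],
  [0.01, -0.352, 0.014],
  [0.01, -0.352, 0.014],
  [0.01, -0.352, 0.014],
  [0.01, -0.352, 0.014],
  [0.01, -0.352, 0.014],
  [0.01, -0.352, 0.014],
  [0.01, -0.352, 0.014],
  [0.01, -0.352, 0.014],
  [0.01, -0.352, 0.014],
  [0.01, -0.352, 0.014],
  [0.01, -0.352, 0.014],
], roll=[-0.805, -0.805, -0.805, -0.805, -0.805, -0.805, -0.805, -0.805, -0.805, -0.805, -0.805, -0.805], claw=[0.5, 0.5, 0.5, 0.5, 0.5, 0.5, 0.5, 0.5, 0.5, 0.5, 0.5, 0.5])

```text
clock: 15.48
eef_pos: [0.4846, 0.3746, 0.1398]
tcp_rot: [[-0.157, 0.988, -0.001], [0.988, 0.157, -0.001], [-0.0, -0.001, -1.0]]
ft_force: [0.8, 1.0, 0.3]
grip_width: 0.0427
grip_force: 0.0
```

```bash
python3 -c "
from h import *
go(.4845,.3748,.004,9.2)
w=eyes.camera('wrist')[:,:,::-1];t=eyes.camera('top')[:,:,::-1]
a=cv2.resize(w[30:330,190:390],(400,600),interpolation=cv2.INTER_CUBIC)
b=cv2.resize(t[165:285,305:385],(400,600),interpolation=cv2.INTER_CUBIC)
cv2.imwrite('pics/m7.png',np.hstack([a,b]))
"
```

```text
t 15.475 pos [0.4846 0.3746 0.1398] yaw 9.03 tilt [-6.e-04 -5.e-04 -1.e+00] w 0.04273027601690327 lin [0.0002 0.     0.1358] roll -0.0014
```

View pics/m7.png

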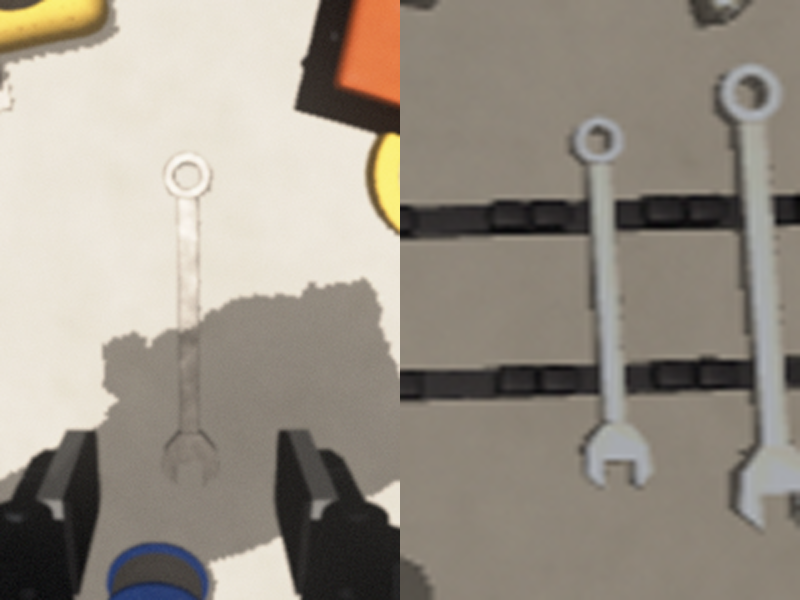

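Spanner 10 is upright at column 188, running from row 152 to 487 between the pads. In the right half, 13 spans rows 116–488 with the rails at rows 213 and 378.

```bash
python3 - <<'E'
from h import *
c=eyes.get_calibration('wrist')
P=lambda x,y,z:ray('wrist',190+(x+.5)/2-.5,30+(y+.5)/2-.5,z,c)[:2]
r,j,s1,s2=[P(*p,.006) for p in((188,152),(190,487),(188,200),(189.5,428))];d=(s2-s1)/np.linalg.norm(s2-s1);a=(r-s1)@d;b=(j-s1)@d
print(b-a,s1+d*(a+b)/2,np.degrees(np.arctan2(d[1],d[0])))
T=lambda x,y,z:ray('top',305+(x+.5)/5-.5,165+(y+.5)/5-.5,z)[:2]
for n,a,b,u,l in(('13',(198,116),(218,488),(201,205,223),(209,368,388)),('17',(350,65),(372,524),(356,202,219),(366,363,383))):
    a,b=T(*a,.025),T(*b,.025);print(n,np.hypot(*(a-b)),(a+b)/2,'rails',[(T(q[0],(q[1]+q[2])/2,.03)) for q in (u,l)])
E
```

```text
0.15431706778308538 [0.48381523 0.37468591] -80.53046837917631
13 0.17986069809456623 [0.48896094 0.02410533] rails [array([0.52989762, 0.02769378]), array([0.45103739, 0.02513389])]
17 0.22216366870810372 [ 0.49359636 -0.04962579] rails [array([ 0.53208605, -0.04694686]), array([ 0.45387309, -0.04972439])]
```

>>> send_rows([
  [0, 0, 0.06],
  [0, 0, 0.1],
  [0, 0, 0.125],
  [0, 0, 0.136],
  [0, 0, 0.136],
  [0, 0, 0.136],
  [0, 0, 0.136],
  [0, 0, 0.136],
  [0, 0, 0.136],
], roll=[-0.003, -0.003, -0.003, -0.003, -0.003, -0.003, -0.003, -0.003, -0.003], claw=[0.5, 0.5, 0.5, 0.5, 0.5, 1, 1, 1, 1])

```text
clock: 16.7
eef_pos: [0.4859, 0.3755, 0.0059]
tcp_rot: [[-0.165, 0.986, 0.002], [0.986, 0.165, 0.002], [0.002, 0.003, -1.0]]
ft_force: [0.9, -0.2, 7.1]
grip_width: -0.0002
grip_force: 3.2
```

```bash
python3 -c "
from h import *
go(.4874,.0973,.15,-87.33)"
```

```text
t 16.7 pos [0.4859 0.3755 0.0059] yaw 9.52 tilt [ 0.0023  0.002  -1.    ] w -0.00018281807704046237 lin [-0.2744 -0.0442 -0.1446] roll 0.8071
```

The fingers shut on nothing: the opening is 0, so they passed over the top of the shank. I'll reopen and check.

>>> send_rows([
  [0, 0, -0.01],
  [0, 0, -0.02],
  [0, 0, -0.02],
  [0, 0, -0.02],
], roll=[0, 0, 0, 0], claw=[1, 0.65, 0.65, 0.65])

```text
clock: 17.2
eef_pos: [0.4846, 0.3747, 0.0242]
tcp_rot: [[-0.166, 0.986, -0.0], [0.986, 0.166, -0.0], [-0.0, -0.0, -1.0]]
ft_force: [-0.2, 0.4, 0.9]
grip_width: 0.03
grip_force: 0.0
```

>>> send_rows([
  [0, 0, 0.015],
  [0, 0, 0.02],
  [0, 0, 0.02],
  [0, 0, 0.02],
], roll=[0, 0, 0, 0], claw=[0.65, 0.65, 0.65, 0.65])

```text
clock: 17.7
eef_pos: [0.4849, 0.3748, 0.0042]
tcp_rot: [[-0.166, 0.986, -0.0], [0.986, 0.166, -0.0], [-0.0, -0.0, -1.0]]
ft_force: [-0.2, -0.2, 0.0]
grip_width: 0.0296
grip_force: 0.0
```

```bash
python3 -c "
from h import *
go(.4846,.3746,.004,9.3)
w=eyes.camera('wrist')[:,:,::-1]
cv2.imwrite('pics/w8.png',cv2.resize(w[130:390,110:450],(784,600),interpolation=cv2.INTER_CUBIC))
"
```

```text
t 17.7 pos [0.4849 0.3748 0.0042] yaw 9.53 tilt [-1.e-04 -2.e-04 -1.e+00] w 0.02960528012936058 lin [-0.0001 -0.0003  0.0002] roll 0.002
```

View pics/w8.png

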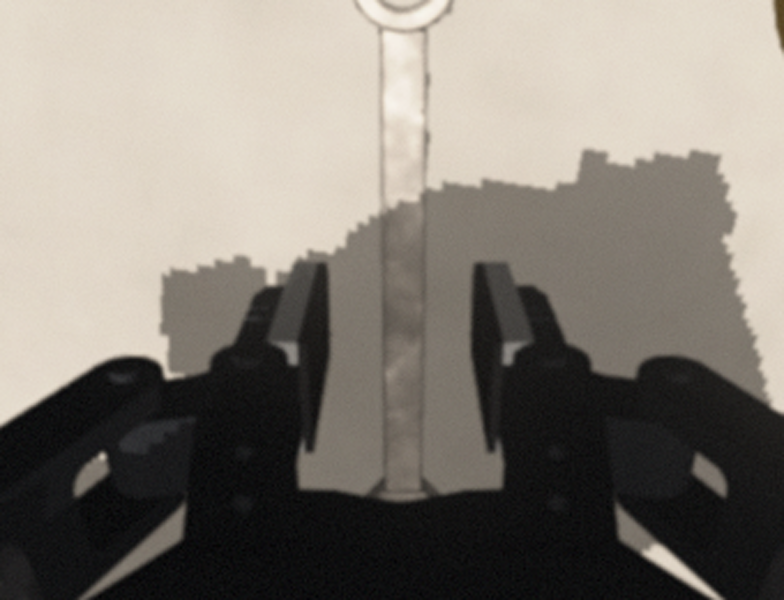

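Spanner 10 is still centred between the pads (column 404) and undisturbed. The tips were simply too high, so I'll go 4 mm lower before closing.

>>> send_rows([
  [0, 0, 0.004],
  [0, 0, 0.004],
  [0, 0, 0.004],
  [0, 0, 0.004],
  [0, 0, 0.004],
  [0, 0, 0.004],
], roll=[0.002, 0.002, 0.002, 0.002, 0.002, 0.002], claw=[0.65, 0.65, 1, 1, 1, 1])

```text
clock: 18.5
eef_pos: [0.4851, 0.3749, 0.0007]
tcp_rot: [[-0.161, 0.987, 0.001], [0.987, 0.161, 0.0], [0.0, 0.001, -1.0]]
ft_force: [0.3, 0.7, 5.4]
grip_width: 0.0061
grip_force: 59.3
```

```bash
python3 -c "
from h import *
go(.4864,.0973,.15,-87.33)"
```

```text
t 18.5 pos [0.4851 0.3749 0.0007] yaw 9.29 tilt [ 5.e-04  4.e-04 -1.e+00] w 0.0061043116642233875 lin [-0.2741 -0.0434 -0.1494] roll 0.8052
```

>>> send_rows([
  [0, 0, -0.05],
  [0, 0, -0.1],
  [-0.274, -0.043, -0.15],
  [-0.274, -0.043, -0.15],
  [-0.274, -0.043, -0.15],
  [-0.274, -0.043, -0.15],
  [-0.274, -0.043, -0.15],
  [-0.274, -0.043, -0.15],
  [-0.274, -0.043, -0.15],
  [-0.274, -0.043, -0.15],
  [-0.274, -0.043, -0.15],
  [-0.274, -0.043, -0.15],
], roll=[0, 0, 0.805, 0.805, 0.805, 0.805, 0.805, 0.805, 0.805, 0.805, 0.805, 0.805], claw=[1, 1, 1, 1, 1, 1, 1, 1, 1, 1, 1, 1])

```text
clock: 20.0
eef_pos: [0.4862, 0.0975, 0.1499]
tcp_rot: [[0.999, 0.048, -0.001], [0.048, -0.999, -0.0], [-0.001, 0.0, -1.0]]
ft_force: [0.8, 0.2, 0.2]
grip_width: 0.0062
grip_force: 58.9
```

>>> send_rows([
  [0, 0, 0],
  [0, 0, 0],
], roll=[0, 0], claw=[1, 1])

```text
clock: 20.25
eef_pos: [0.4866, 0.0974, 0.1502]
tcp_rot: [[0.999, 0.049, -0.0], [0.049, -0.999, -0.0], [-0.0, 0.0, -1.0]]
ft_force: [-1.3, -0.2, -0.5]
grip_width: 0.0064
grip_force: 58.9
```

```bash
python3 -c "
from h import *
go(.487,.0973,.0187,-87.33)
cv2.imwrite('pics/w9.png',cv2.resize(eyes.camera('wrist')[:,:,::-1],(800,600),interpolation=cv2.INTER_CUBIC))
"
```

```text
t 20.25 pos [0.4866 0.0974 0.1502] yaw -87.17 tilt [-2.e-04 -1.e-04 -1.e+00] w 0.006442540047081913 lin [5.000e-04 1.000e-04 1.315e-01] roll 0.0013
```

View pics/w9.png

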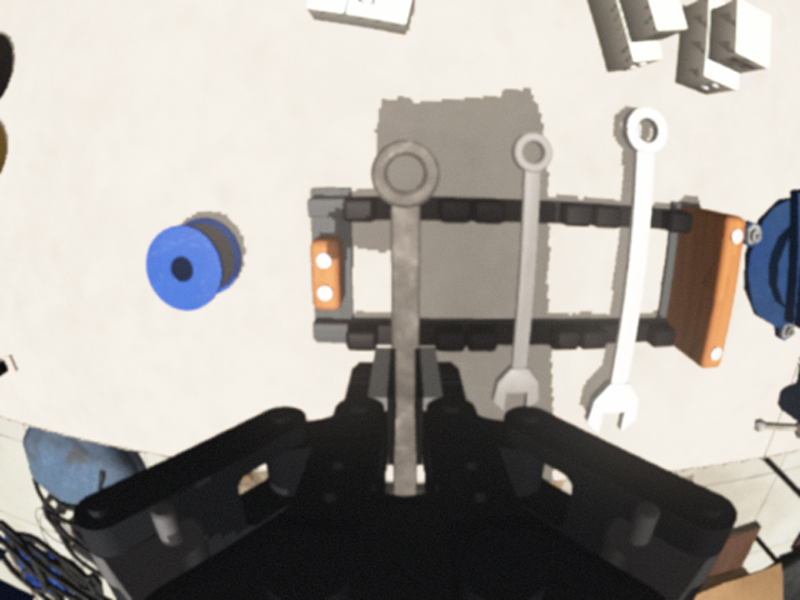

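Spanner 10 is centred over slot_a, between the lugs at columns ~372 and 426. Next I lower and release it.

>>> send_rows([
  [0, 0, 0.04],
  [0, 0, 0.08],
  [0, 0, 0.1],
  [0, 0, 0.115],
  [0, 0, 0.123],
  [0, 0, 0.128],
  [0, 0, 0.131],
  [0, 0, 0.131],
], roll=[0.001, 0.001, 0.001, 0.001, 0.001, 0.001, 0.001, 0.001], claw=[1, 1, 1, 1, 1, 1, 1, 1])

```text
clock: 21.3
eef_pos: [0.4867, 0.0975, 0.0195]
tcp_rot: [[0.999, 0.045, 0.0], [0.045, -0.999, 0.0], [0.0, -0.0, -1.0]]
ft_force: [-0.6, 0.0, -1.3]
grip_width: 0.0065
grip_force: 58.9
```

>>> send_rows([
  [0, 0, 0.001],
  [0, 0, 0.001],
  [0, 0, 0.001],
  [0, 0, 0.001],
  [0, 0, 0.001],
  [0, 0, -0.03],
  [0, 0, -0.08],
  [0, 0, -0.13],
  [0, 0, -0.13],
  [0, 0, -0.13],
], roll=[0, 0, 0, 0, 0, 0, 0, 0, 0, 0], claw=[1, 1, 0.65, 0.65, 0.65, 0.65, 0.65, 0.65, 0.5, 0.5])

```text
clock: 22.55
eef_pos: [0.4863, 0.0975, 0.1489]
tcp_rot: [[0.999, 0.045, -0.0], [0.045, -0.999, 0.0], [-0.0, -0.0, -1.0]]
ft_force: [0.2, -1.0, -0.7]
grip_width: 0.0429
grip_force: 0.0
```

>>> send_rows([
  [0, -0.25, -0.05],
  [0, -0.25, -0.05],
  [0, -0.25, -0.05],
  [0, -0.25, -0.05],
  [0, -0.25, -0.05],
  [0, -0.25, -0.05],
  [0, -0.25, -0.05],
], roll=[0, 0, 0, 0, 0, 0, 0], claw=[0.5, 0.5, 0.5, 0.5, 0.5, 0.5, 0.5])

```text
clock: 23.42
eef_pos: [0.4758, 0.3449, 0.1983]
tcp_rot: [[0.999, 0.042, -0.001], [0.042, -0.999, -0.002], [-0.001, 0.002, -1.0]]
ft_force: [-0.3, 0.1, 0.5]
grip_width: 0.0425
grip_force: 0.0
```

```bash
python3 -c "
from h import *
t=eyes.camera('top')[:,:,::-1];s=eyes.camera('scene')[:,:,::-1]
a=cv2.resize(t[180:280,285:415],(780,600),interpolation=cv2.INTER_CUBIC)
cv2.imwrite('pics/f.png',a)
"
```

```text
(no output)
```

View pics/f.png

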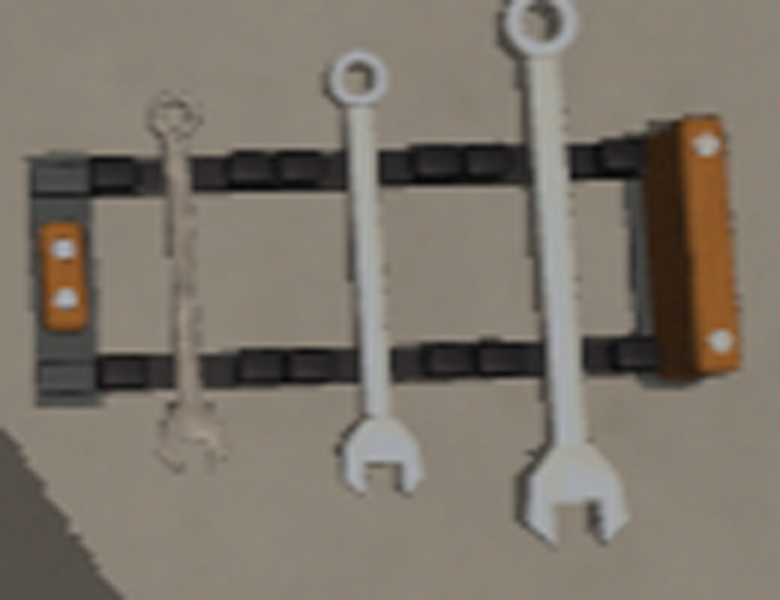

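The final top view shows all three spanners between their lugs, ordered 10, 13, 17 from the low block to the tall block. Spanner 10's ring (ends at row ~140) and jaw (starts at row ~405) both clear the rails (155–388). Next is a numeric check.

```bash
python3 - <<'E'
from h import *
T=lambda x,y,z:ray('top',285+(x+.5)/6-.5,180+(y+.5)/6-.5,z)[:2]
for n,a,b,u,l in(('10',(174,91),(196,472),(180,154,190),(187,353,388)),('13',(358,50),(382,493),(362,149,185),(372,346,381)),('17',(541,-13),(577,543),(550,142,178),(563,338,373))):
    a,b=T(*a,.024),T(*b,.024);m=[T(q[0],(q[1]+q[2])/2,.028) for q in (u,l)]
    print(n,np.hypot(*(a-b)),'spanner',(a+b)/2,'rails',(m[0]+m[1])/2,np.hypot(*(m[0]-m[1])))
E
```

```text
10 0.15353994481544123 spanner [0.4846955  0.09803069] rails [0.48784385 0.09900912] 0.07966621605432568
13 0.17870505866900416 spanner [0.48945708 0.02378789] rails [0.49070932 0.02567653] 0.0789584925070415
17 0.22456178007030728 spanner [ 0.4931464  -0.05214381] rails [ 0.49419958 -0.0501816 ] 0.07866664887857688
```

```bash
python3 -c "
from cell import ticket
print(ticket.finish_job())"
```

```text
the job is handed in; nothing more can be done
None
```

The job is handed in at about 24 s of the 83 s: spanners 10, 13 and 17 lie in slots a, b and c, smallest next to the low block and largest next to the tall one, each measured within about 3 mm of centre across the rails, and the reel and tape measure were not touched.

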